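# Seat a tube rack in the sampler's datum corner and hold it there

### The job

Lift the tube rack off the bench, upright, and set it down on the tray of the sampler with its flat end towards the end stop and its handle towards you. Slide it along the tray so that its flat end drives the sprung rack switch right in and comes up against the end stop, with its long side flat against the side rail. Keep it pressed squarely into that corner and finish like that, still holding it with the gripper, because I am about to teach the probe its position; leave the other rack and the things on the bench where they are.

Things in the scene. Friction and masses are not known exactly. Their poses are not given: they have to be found in the camera images.
- rack: The tube rack on the bench outside the sampler: cream plastic, sixteen glass tubes in two rows (fast in it). Origin: middle of its underside; x along its length to the flat end, y across, z up. Frame 190 mm long, 52 wide, 94 high at the end plates; tube tops at 108 mm. A handle tab 24 mm long, 36 wide, 8 thick, 78 mm up, sticks out of the -x end. 0.34 to 0.59 kg; slides easily on the tray.
- rack_centre (a point): Centre of that rack, 47 mm above its underside; axes as the rack's. The rack is gripped across its 52 mm width (fingers closing along y) above this point: both long sides carry a flat upright skirt 174 mm long, from 60 to 88 mm above the underside.
- rack_corner (a point): The lower corner of the rack that goes into the datum corner: on the underside, at the flat (+x) end, on the -y side (x 95 mm, y -26 mm from the origin). Axes as the rack's.
- sampler: The sampler deck, fixed on the bench: white base, raised black tray, and the parked probe gantry along its left (+y) side. Origin: on the bench under the tray's middle; x to its far side, y left, z up. The tray floor is 45 mm above the bench, 310 (x) by 270 mm (y) inside a rim 25 mm high. The probe's column and arm (280 mm high) stand at the far left corner, 80 to 218 mm left of the middle.
- corner (a point): The datum corner at the far right of the tray, where the faces of the end stop and the side rail and the tray floor meet; at x 130 mm, y -115 mm, z 45 mm from the sampler's origin. Axes as the sampler's: the end stop's face looks along -x, the side rail's along +y.
- end_stop: Aluminium bar across the far end of the bay, fixed to the tray: 12 mm thick, 60 mm high above the tray floor, from the corner 95 mm to the left. Frame as the sampler's.
- side_rail: Aluminium bar along the right side of the bay, fixed to the tray: 12 mm thick, 40 mm high above the tray floor, from the corner 250 mm back towards the near side. Frame as the sampler's.
- plunger (a joint): Stroke of the rack switch's sprung steel plunger (12 mm thick), in m: 0 out, 0.010 when pressed flush with the end stop's face. It sticks 10 mm out of the end stop, 26 mm left of the side rail's face and 42 mm above the tray floor; about 2.5 N starts it, 6 N holds it flush, and it pushes the rack back when let go.
- neighbour_rack: A second rack, just like the first, already standing loose on the left side of the tray: leave it. Origin and axes as the rack's.
- rinse_bottle: White plastic bottle on the bench, 64 mm across, 160 mm high: leave it. Origin: middle of its underside.
- beaker: Clear plastic beaker on the bench, 68 mm across, 75 mm high: leave it. Origin: middle of its underside.
Not all that is in view belongs to the job. What is shaped like the rack but green or turquoise is not meant.

How it is judged:
By the outcome, as a careful person would: the job done as asked, in the order asked, and still so for the second after the job is handed in, while the arm keeps its last pose, push and grip.
It also fails if it takes over 54 s, if anything falls off the work surface, if the arm or the gripper's body presses on something with over 40 N, if the wrist force passes 120 N, or if a joint passes its speed limit or range.

### The arm

A 7-joint arm with a two-finger parallel gripper is mounted at the origin on the work surface. World frame = base frame: x ahead of the robot, y to its left, z up, the work surface at z = 0. Lengths are in m, angles in rad, forces in N, time in s.
With the tool pointing down it reaches from about 0.425 to 0.875 m from the base axis. Payload 4.7 kg.
Tool frame: the origin (TCP) lies where the fingers leave the gripper's body, on its centre line; the fingertips stand 70 mm ahead of it and the grasp point (between the pads) lies 51 mm ahead of it; z points along the fingers, y is the line along which they close (so a half turn about z gives the same grasp; the last joint's range is limited). The gripper opens to 87 mm and grips with 3 to 60 N. Pads are 19 mm wide; open, the fingers measure 117 mm over their backs; the gripper's body (75 mm by 190 mm) begins 51 mm behind the grasp point.
Start: joints at [0.014, 0.321, -0.07, 1.45, 0.023, 1.371, -0.057], TCP at [0.65, -0, 0.292] pointing down, gripper open.
Joint ranges: [-2.86, 2.86], [-0.3, 2.09], [-1.38, 1.24], [0.06, 2.45], [-1.56, 4.7], [0.09, 2.05], [-2.69, 2.69]. Speed limits (rad/s): [2.57, 2.57, 3.14, 3.14, 3.14, 3.14, 3.14].

### API

Orientations are given as a rotation vector (axis times angle).
In Python, from bench import get_state, get_image, get_calibration, close_job gives the robot as it stands.
- The arm moves only by the tool send_rows, never from a script. Its argument "rows" is a list of rows, each an object of numbers: "hand": the finger opening in mm, from 0 to 87; "x", "y", "z": the shift along the world's x, y, z in mm; "roll": the turn about the world's z in degrees. A call has 1 to 10 rows; each row shifts and turns the commanded pose from where the row before left it; what a row does not reach is not made up. A row lasts 1/10 s, in which the tool goes at most 50 mm and 8.59 degrees, less where a joint would pass 70% of its speed; a pose out of reach is approached as far as the arm can. A call is refused whole if a number of a shift passes 50 or a number of a turn 8.59, either way. A call with a gripper value outside its range is refused whole. The fingers move at their own pace and stop on an object; "force" is the grip in N (left out, the last holds). Time passes only in rows, so rows that do not move let the fingers close. It gives the time, the measured TCP pose, the force, the opening and the grip force at its end, in the units of the state.
- get_state(): the state, without advancing time (a new reading comes with each control period).
- get_image(name): name is "scene" or "side" or "wrist"; returns the picture (420x560x3 uint8, blue, green, red); there is no depth.
- get_calibration(name): a dict with "mtx" (3x3 intrinsics, pixels), "D" ([k1, k2, p1, p2, k3] as OpenCV has them; the pictures are not rectified), "world_from_camera" (4x4, takes a point from camera to world coordinates). Camera axes: x right, y down, z forward; pixel columns grow to the right and rows downward; lengths in m; the calibration is good to about 2 mm. A picture is of the moment at which its call begins: read the wrist's pose just before it. get_calibration takes no time and is no camera call; for the wrist camera it gives the pose at the moment of the call.
- close_job(): hands the job in; it is judged then, once.
The state is a dict: "time": time; "joint_positions": joint angles; "qd": joint speeds; "joint_torque": joint torques, N m; "position": TCP position; "tool_rot": TCP orientation; "ft_force": force on the tool from outside, world axes, zero at the start; "torque": the same for the moment, N m; "grip_width": opening from 0.0 (shut) to 1.0 (fully open); "grip_force": force on a finger pad.
Only numpy, scipy, OpenCV 4.12 (cv2) and the standard library are available. Lean on these libraries where they do the work, as an engineer would, in place of code of your own. Each camera call takes 0.05 s, during which the arm holds its last target. There are 200 camera calls.

## Working session

There is one attempt and no reset: what is moved stays moved. The work goes in short steps, Python scripts to look and compute and a tool call to move; the robot and the scene stay as the last step left them, time stands still between calls to the robot, and variables do not carry over. Pictures are saved under pics/ and viewed, at most 10 in all, crops included, and the job is handed in when it is done.

Besides the shell and the picture viewer there is one more tool, called after "Request:" by a JSON object that holds its "name" and its "arguments". send_rows: Moves the arm, as the interface text tells. Its arguments: {"type":"object","properties":{"rows":{"type":"array","items":{"type":"object","properties":{"hand":{"type":"number"},"x":{"type":"number"},"y":{"type":"number"},"z":{"type":"number"},"roll":{"type":"number"}}}},"force":{"type":"number"}},"required":["rows"]}

```bash
mkdir -p pics
cat > h.py <<'E'
import numpy as np, cv2
from bench import *
def ray(name,uv,cal=None):
    c=cal or get_calibration(name)
    p=cv2.undistortPoints(np.array(uv,float).reshape(-1,1,2),np.array(c["mtx"]),np.array(c["D"])).reshape(-1,2)
    T=np.array(c["world_from_camera"]); d=np.c_[p,np.ones(len(p))]@T[:3,:3].T
    return T[:3,3],d
def plane(name,uv,z,cal=None):
    o,d=ray(name,uv,cal); return o+d*((z-o[2])/d[:,2])[:,None]
def proj(name,P,cal=None):
    c=cal or get_calibration(name); T=np.linalg.inv(np.array(c["world_from_camera"]))
    return cv2.projectPoints(np.array(P,float),cv2.Rodrigues(T[:3,:3])[0],T[:3,3],np.array(c["mtx"]),np.array(c["D"]))[0].reshape(-1,2)
E
python3 - <<'E'
from h import *
for n in("scene","side"):
    cv2.imwrite(f"pics/{n}0.png",cv2.resize(get_image(n),(800,600)))
    print(n,np.round(get_calibration(n)["world_from_camera"],3))
s=get_state();print(s["position"],s["tool_rot"],s["time"],np.round(get_calibration("wrist")["world_from_camera"],3))
E
```

```text
scene [[-0.893 -0.313  0.324  0.208]
 [-0.451  0.621 -0.641  0.677]
 [-0.001 -0.718 -0.696  0.875]
 [ 0.     0.     0.     1.   ]]
side [[ 1.000e+00 -1.000e-03  2.300e-02  5.640e-01]
 [-2.100e-02 -5.080e-01  8.610e-01 -1.138e+00]
 [ 1.100e-02 -8.610e-01 -5.080e-01  7.300e-01]
 [ 0.000e+00  0.000e+00  0.000e+00  1.000e+00]]
[ 6.49624254e-01 -3.22230481e-05  2.91277782e-01] [-2.22055582e+00 -2.22074871e+00  2.00591614e-03] 0.1 [[ 1.    -0.001 -0.002  0.649]
 [-0.001 -0.963 -0.27   0.075]
 [-0.002  0.27  -0.963  0.383]
 [ 0.     0.     0.     1.   ]]
```

View pics/scene0.png

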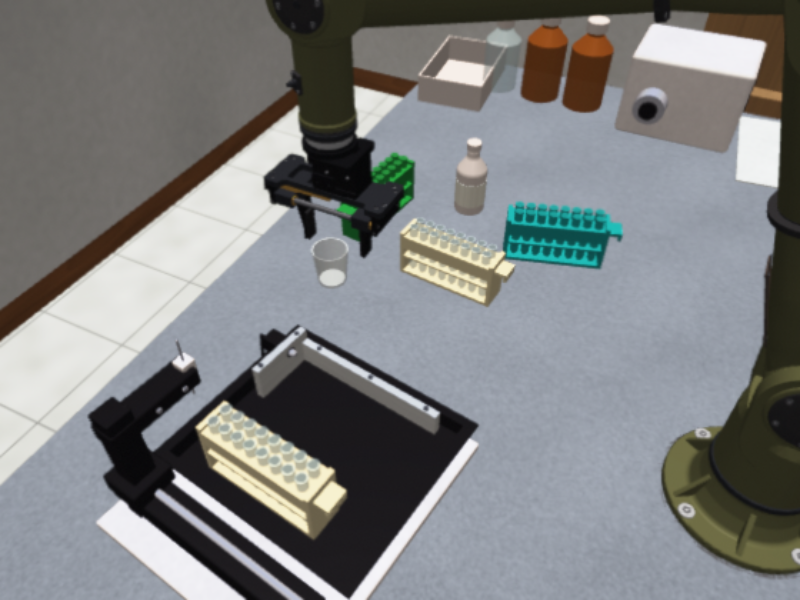

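View pics/side0.png

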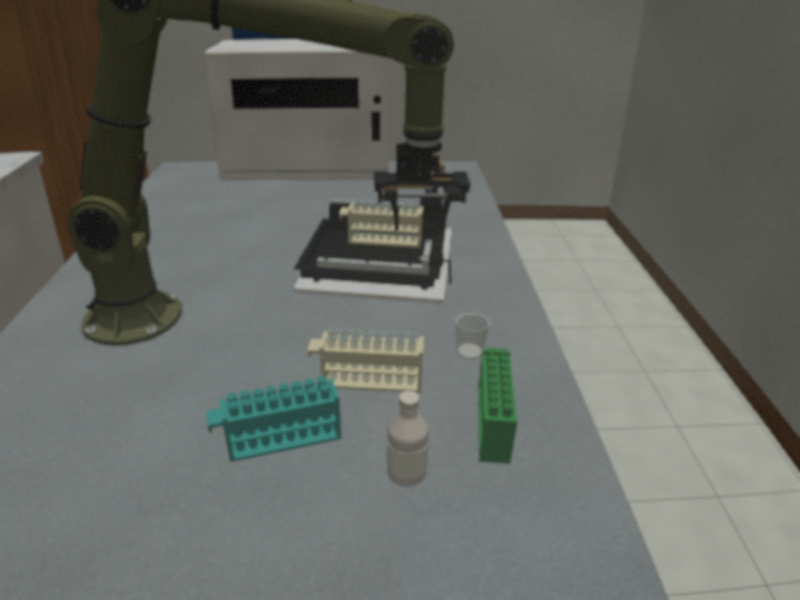

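The bench holds four rack-like things. In the scene picture (800x600 scale) they are:
- Cream rack on the bench at (455,260), handle towards the robot. This is the target.
- Cream rack on the tray at (270,470). This is the neighbour.
- Turquoise rack at (560,235), which is a decoy.
- Green rack at (380,195), which is a decoy.

The datum corner is near (303,345).

Run:
```python
from h import *
s=1.42857
A=np.array([(403,270),(490,302)])/s
print("rack +y bottom",plane("scene",A,0).round(3))
B=np.array([(322,387),(421,391)])/s
print("rack -y bottom",plane("side",B,0).round(3))
print("rail top inner",plane("scene",np.array([(303,345),(437,415)])/s,.085).round(3))
print("stop top",plane("scene",np.array([(300,328),(255,370)])/s,.105).round(3))
print("nbr top",plane("scene",np.array([(225,404),(333,474),(200,425),(312,500)])/s,.094).round(3))
print("bottle,beaker",plane("scene",np.array([(470,210),(333,282)])/s,0).round(3))
im=get_image("scene")
c=np.vstack([cv2.resize(im[145:215,270:370],(750,525),interpolation=cv2.INTER_CUBIC)])
cv2.imwrite("pics/c1.png",c)
c=im[220:310,160:330]; cv2.imwrite("pics/c2.png",cv2.resize(c,(800,424),interpolation=cv2.INTER_CUBIC))
```

```text
rack +y bottom [[ 0.64  -0.213  0.   ]
 [ 0.457 -0.206  0.   ]]
rack -y bottom [[ 0.456 -0.245 -0.   ]
 [ 0.645 -0.258  0.   ]]
rail top inner [[0.66  0.103 0.085]
 [0.417 0.131 0.085]]
stop top [[0.672 0.089 0.105]
 [0.685 0.191 0.105]]
nbr top [[0.693 0.255 0.094]
 [0.498 0.284 0.094]
 [0.701 0.3   0.094]
 [0.502 0.328 0.094]]
bottle,beaker [[ 0.598 -0.452  0.   ]
 [ 0.744 -0.122  0.   ]]
```

View pics/c1.png

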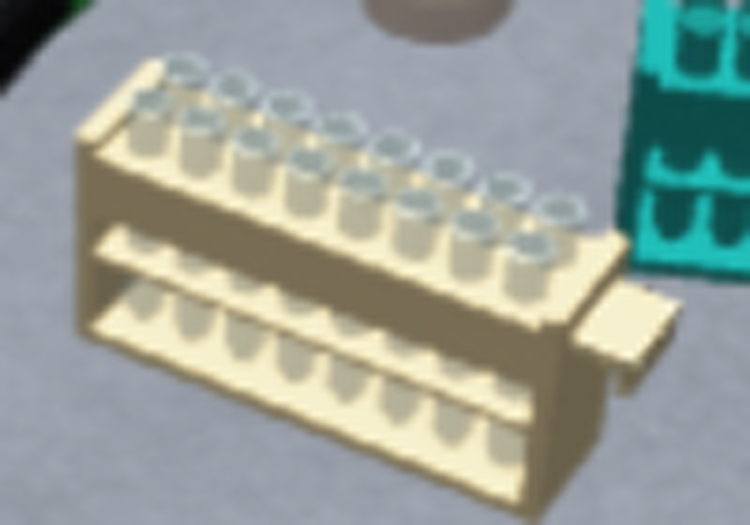

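View pics/c2.png

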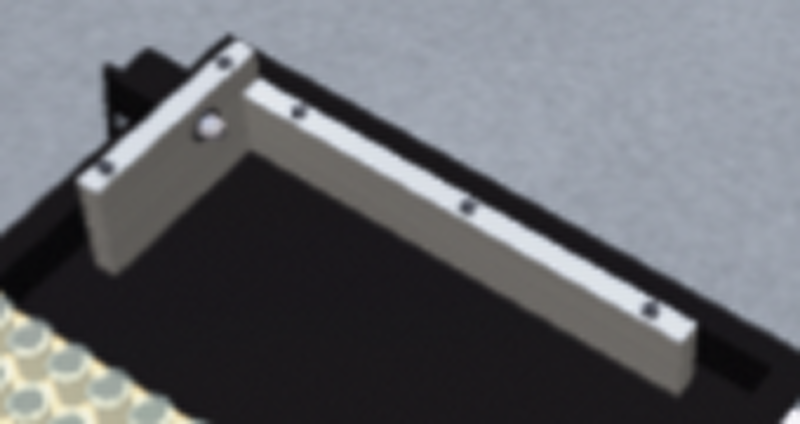

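The crop confirms the cream target rack, with its flat end at left (80,137) and its handle at right (625,320). The second crop shows the datum corner on the floor at (252,153), the rail foot ending at (680,395) and the stop foot ending at (115,275).

Run:
```python
from h import *
f=lambda p,k,o:np.array(p,float)/k+np.array(o)
a=plane("scene",f([(80,137),(155,60),(545,330),(625,238)],7.5,(270,145)),.094)
print("rack top fl+,fl-,h+,h-",a.round(4).tolist(), "c",a.mean(0).round(4))
b=plane("scene",f([(82,335),(530,520)],7.5,(270,145)),0);print("bot",b.round(4).tolist())
for P in(a[[0,2]],a[[1,3]],b):
  v=P[0]-P[1];print(np.linalg.norm(v).round(4),np.degrees(np.arctan2(v[1],v[0])).round(2))
k=f([(252,153),(680,395),(115,275)],800/170,(160,220));g=plane("scene",k,.045)
print("corner,railend,stopend",g.round(4).tolist())
t=plane("scene",f([(243,97),(688,343)],800/170,(160,220)),.085);print("railtop",t.round(4).tolist())
for v in(g[0]-g[1],t[0]-t[1],g[2]-g[0]):print(np.linalg.norm(v).round(4),np.degrees(np.arctan2(v[1],v[0])).round(2))
```

```text
rack top fl+,fl-,h+,h- [[0.6425, -0.2075, 0.094], [0.6381, -0.2593, 0.094], [0.4599, -0.1851, 0.094], [0.4527, -0.2414, 0.094]] c [ 0.5483 -0.2233  0.094 ]
bot [[0.6419, -0.2093, 0.0], [0.4587, -0.1925, 0.0]]
0.1839 -7.0
0.1862 -5.53
0.184 -5.24
corner,railend,stopend [[0.6613, 0.101, 0.045], [0.4163, 0.1355, 0.045], [0.678, 0.1928, 0.045]]
railtop [[0.6621, 0.1009, 0.085], [0.4142, 0.1358, 0.085]]
0.2473 -8.02
0.2503 -8.01
0.0933 79.66
```

Request:
{"name": "send_rows", "arguments": {"rows": [{"x": -10,"y": -22,"roll": 8.45,"hand": 87},{"x": -10,"y": -22,"roll": 8.45},{"x": -10,"y": -22,"roll": 8.45},{"x": -10,"y": -22,"roll": 8.45},{"x": -10,"y": -23,"roll": 8.45},{"x": -10,"y": -23,"roll": 8.45},{"x": -10,"y": -23,"roll": 8.45},{"x": -11,"y": -23,"roll": 8.45},{"x": -11,"y": -23,"roll": 8.45},{"x": -11,"y": -23,"roll": 8.45}]}}

```text
schema error: expected keys hand, x, y, z, roll
```

Request:
{"name": "send_rows", "arguments": {"rows": [{"x": 0},{"x": 0},{"x": 0}]}}

```text
schema error: expected keys hand, x, y, z, roll
```

Run:
```python
from h import *
import json
c=get_calibration("wrist");im=get_image("wrist");s=get_state()
cv2.imwrite("pics/w1r.png",im);cv2.imwrite("pics/w1.png",cv2.resize(im,(800,600)))
json.dump({k:np.array(v).tolist() for k,v in c.items()},open("w1.json","w"))
print(s["position"],s["tool_rot"],s["ft_force"],s["joint_positions"])
```

```text
[ 6.49763197e-01 -8.88727911e-06  2.91608190e-01] [-2.22085046e+00 -2.22095531e+00  1.26773128e-03] [ 1.09801857  0.32285532 -0.07188023] [ 0.01408647  0.32151296 -0.07009876  1.45118647  0.02255908  1.37078893
 -0.05689121]
```

View pics/w1.png

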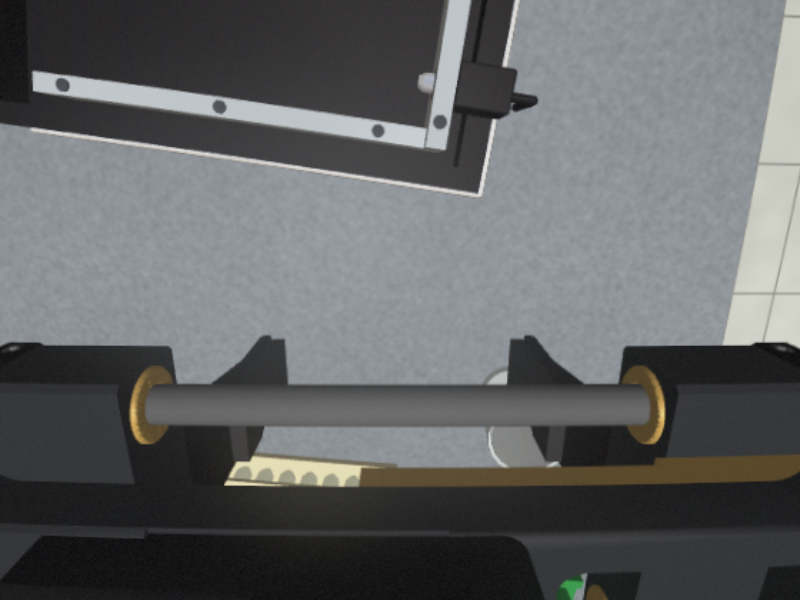

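The arm did not move, because every row needs all the keys. This picture does show the rail's top inner edge from (35,72) to (420,127), and the stop's face edge near (430,120). I'll use it as the second measurement of the corner.

Run:
```python
from h import *
import json
c={k:np.array(v) for k,v in json.load(open("w1.json")).items()}
im=cv2.imread("pics/w1r.png"); s=1.42857
# refine: rail inner edge rows at columns; stop face edge cols at rows
g=cv2.cvtColor(im,6).astype(float)
P=[]
for u in range(60,270,15):
  v0=(72+(u*s-35)*55/385)/s; w=g[int(v0)-8:int(v0)+6,u]; P.append((u,int(v0)-8+np.argmax(np.diff(w))+.5))
Q=[]
for v in list(range(2,45,5)):
  u0=(446-16*(v*s)/120)/s; w=g[v,int(u0)-10:int(u0)+10]; Q.append((int(u0)-10+np.argmax(np.diff(w))+.5,v))
A=plane("wrist",P,.085,c)[:,:2];B=plane("wrist",Q,.105,c)[:,:2]
L=[]
for X in(A,B):
  l=cv2.fitLine(X.astype(np.float32),cv2.DIST_HUBER,0,.001,.001).ravel();L.append(l);print(np.degrees(np.arctan2(l[1],l[0])).round(2))
(vx,vy,x,y),(wx,wy,X2,Y2)=L
t=np.linalg.solve([[vx,-wx],[vy,-wy]],[X2-x,Y2-y]);print("corner",x+t[0]*vx,y+t[0]*vy)
print(A.round(4).tolist()[::4],B.round(4).tolist()[::3])
```

```text
-8.37
81.1
corner 0.66647136 0.098534375
[[0.4545, 0.1297], [0.5083, 0.1218], [0.5615, 0.1135], [0.6146, 0.1064]] [[0.6763, 0.1621], [0.675, 0.1513], [0.6728, 0.1403]]
```

Request:
{"name": "send_rows", "arguments": {"rows": [{"x": -10,"y": -22,"z": 0,"roll": 8.45,"hand": 87},{"x": -10,"y": -22,"z": 0,"roll": 8.45,"hand": 87},{"x": -10,"y": -22,"z": 0,"roll": 8.45,"hand": 87},{"x": -10,"y": -22,"z": 0,"roll": 8.45,"hand": 87},{"x": -10,"y": -23,"z": 0,"roll": 8.45,"hand": 87},{"x": -10,"y": -23,"z": 0,"roll": 8.45,"hand": 87},{"x": -10,"y": -23,"z": 0,"roll": 8.45,"hand": 87},{"x": -11,"y": -23,"z": 0,"roll": 8.45,"hand": 87},{"x": -11,"y": -23,"z": 0,"roll": 8.45,"hand": 87},{"x": -11,"y": -23,"z": 0,"roll": 8.45,"hand": 87}]}}

```text
time: 1.2
position: [0.5463, -0.2269, 0.2921]
tool_rot: [-0.141, -3.138, -0.0]
ft_force: [0.3, -0.9, 0.4]
grip_width: 1.0
grip_force: 0.0
```

Request:
{"name": "send_rows", "arguments": {"rows": [{"x": 0,"y": 0,"z": 0,"roll": 0,"hand": 87},{"x": 0,"y": 0,"z": 0,"roll": 0,"hand": 87},{"x": 0,"y": 0,"z": 0,"roll": 0,"hand": 87}]}}

```text
time: 1.5
position: [0.5476, -0.2246, 0.2922]
tool_rot: [0.15, 3.138, 0.002]
ft_force: [-1.1, 0.2, 0.6]
grip_width: 1.0
grip_force: 0.0
```

Run:
```python
from h import *
import json
c=get_calibration("wrist");im=get_image("wrist");s=get_state()
cv2.imwrite("pics/w2r.png",im);cv2.imwrite("pics/w2.png",cv2.resize(im,(800,600)))
json.dump({k:np.array(v).tolist() for k,v in c.items()},open("w2.json","w"))
print(s["position"],s["tool_rot"],s["ft_force"],s["joint_positions"])
```

```text
[ 0.54769018 -0.22442376  0.29221071] [1.48923489e-01 3.13781919e+00 1.28171055e-03] [0.08735514 1.11960097 0.45186922] [ 0.42781866  0.20053448 -0.09623166  1.60030207  0.01878012  1.34169732
  1.80518435]
```

View pics/w2.png

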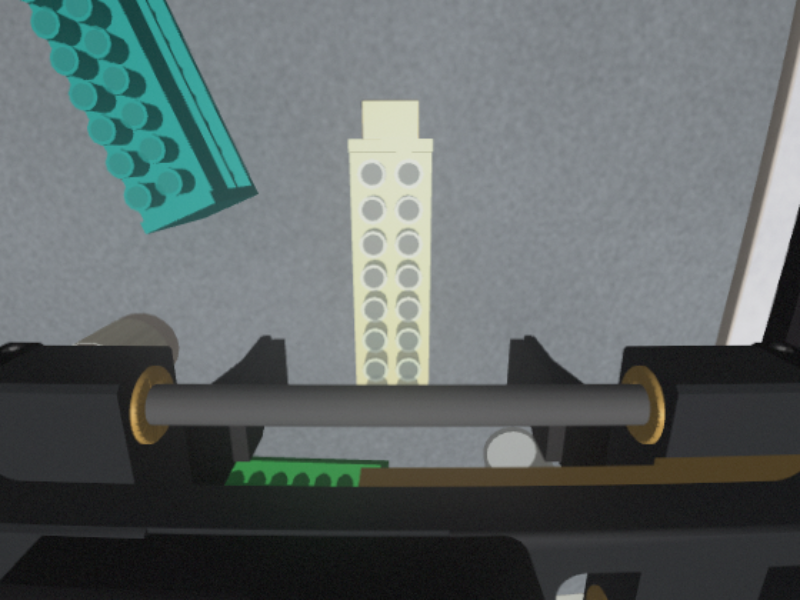

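The wrist view shows the target rack lying lengthwise between the fingers. Its handle-end plate top runs from (349,140) to (433,140), and its skirt edges run down to (357,380) and (428,380).

Run:
```python
from h import *
import json
c={k:np.array(v) for k,v in json.load(open("w2.json")).items()}; s=1.42857
E=plane("wrist",np.array([(349,140),(433,140)])/s,.094,c);print("end plate",E.round(4).tolist())
S=plane("wrist",np.array([(351,160),(431.5,160),(357,378),(428.5,378)])/s,.088,c);print(S.round(4).tolist())
m=(S[:2].mean(0),S[2:].mean(0));d=m[1]-m[0];a=np.arctan2(d[1],d[0]);print("yaw",np.degrees(a))
e=E.mean(0)[:2];print("centre",e+.095*np.array([np.cos(a),np.sin(a)]))
R=cv2.Rodrigues(get_state()["tool_rot"])[0];print("tool y ang",np.degrees(np.arctan2(R[1,1],R[0,1])),get_state()["position"])
```

```text
end plate [[0.4549, -0.2439, 0.094], [0.4599, -0.1927, 0.094]]
[[0.4667, -0.2447, 0.088], [0.4716, -0.1941, 0.088], [0.617, -0.2591, 0.088], [0.622, -0.2077, 0.088]]
yaw -5.325807601732257
centre [ 0.55198596 -0.22711118]
tool y ang 84.56547283229631 [ 0.54769018 -0.22442376  0.29221071]
```

Request:
{"name": "send_rows", "arguments": {"rows": [{"x": 4,"y": -3,"z": -17,"roll": 0,"hand": 87},{"x": 0,"y": 0,"z": -25,"roll": 0,"hand": 87},{"x": 0,"y": 0,"z": -25,"roll": 0,"hand": 87},{"x": 0,"y": 0,"z": -25,"roll": 0,"hand": 87},{"x": 0,"y": 0,"z": -25,"roll": 0,"hand": 87},{"x": 0,"y": 0,"z": -20,"roll": 0,"hand": 87},{"x": 0,"y": 0,"z": -20,"roll": 0,"hand": 87},{"x": 0,"y": 0,"z": -10,"roll": 0,"hand": 87},{"x": 0,"y": 0,"z": 0,"roll": 0,"hand": 87},{"x": 0,"y": 0,"z": 0,"roll": 0,"hand": 87}]}}

```text
time: 2.55
position: [0.5517, -0.2286, 0.126]
tool_rot: [0.15, 3.137, -0.0]
ft_force: [-0.5, -0.9, 0.7]
grip_width: 1.002
grip_force: 0.0
```

Request:
{"name": "send_rows", "arguments": {"rows": [{"x": 0,"y": 0,"z": 0,"roll": 0,"hand": 60},{"x": 0,"y": 0,"z": 0,"roll": 0,"hand": 55},{"x": 0,"y": 0,"z": 0,"roll": 0,"hand": 50},{"x": 0,"y": 0,"z": 0,"roll": 0,"hand": 40},{"x": 0,"y": 0,"z": 0,"roll": 0,"hand": 40},{"x": 0,"y": 0,"z": 0,"roll": 0,"hand": 40},{"x": 0,"y": 0,"z": 0,"roll": 0,"hand": 40},{"x": 0,"y": 0,"z": 0,"roll": 0,"hand": 40}], "force": 40}}

```text
time: 3.35
position: [0.5511, -0.2289, 0.1254]
tool_rot: [0.15, 3.138, 0.0]
ft_force: [-0.0, 0.7, 1.4]
grip_width: 0.595
grip_force: 40.0
```

Request:
{"name": "send_rows", "arguments": {"rows": [{"x": 0,"y": 0,"z": 5,"roll": 0,"hand": 40},{"x": 0,"y": 0,"z": 15,"roll": 0,"hand": 40},{"x": 0,"y": 0,"z": 20,"roll": 0,"hand": 40},{"x": 0,"y": 0,"z": 25,"roll": 0,"hand": 40},{"x": 0,"y": 0,"z": 25,"roll": 0,"hand": 40},{"x": 0,"y": 0,"z": 20,"roll": 0,"hand": 40},{"x": 0,"y": 0,"z": 15,"roll": 0,"hand": 40},{"x": 0,"y": 0,"z": 5,"roll": 0,"hand": 40},{"x": 0,"y": 0,"z": 0,"roll": 0,"hand": 40}]}}

```text
time: 4.25
position: [0.5511, -0.2291, 0.2557]
tool_rot: [0.151, 3.137, -0.0]
ft_force: [0.6, 0.6, -5.5]
grip_width: 0.591
grip_force: 40.0
```

Request:
{"name": "send_rows", "arguments": {"rows": [{"x": -1,"y": 8,"z": 0,"roll": -0.3,"hand": 40},{"x": -1,"y": 16,"z": 0,"roll": -0.3,"hand": 40},{"x": -2,"y": 22,"z": 0,"roll": -0.3,"hand": 40},{"x": -2,"y": 24,"z": 0,"roll": -0.3,"hand": 40},{"x": -2,"y": 24,"z": 0,"roll": -0.3,"hand": 40},{"x": -2,"y": 24,"z": 0,"roll": -0.3,"hand": 40},{"x": -2,"y": 24,"z": 0,"roll": -0.3,"hand": 40},{"x": -2,"y": 24,"z": 0,"roll": -0.3,"hand": 40},{"x": -2,"y": 24,"z": 0,"roll": -0.3,"hand": 40},{"x": 0,"y": 24,"z": 0,"roll": -0.1,"hand": 40}]}}

```text
time: 5.25
position: [0.5337, -0.0134, 0.2538]
tool_rot: [-0.227, -3.13, -0.0]
ft_force: [0.9, 0.5, -6.0]
grip_width: 0.595
grip_force: 40.0
```

Request:
{"name": "send_rows", "arguments": {"rows": [{"x": 0,"y": 24,"z": 0,"roll": 0,"hand": 40},{"x": 0,"y": 24,"z": 0,"roll": 0,"hand": 40},{"x": 0,"y": 24,"z": 0,"roll": 0,"hand": 40},{"x": 0,"y": 24,"z": 0,"roll": 0,"hand": 40},{"x": 0,"y": 24,"z": 0,"roll": 0,"hand": 40},{"x": 0,"y": 22,"z": 0,"roll": 0,"hand": 40},{"x": 0,"y": 16,"z": 0,"roll": 0,"hand": 40},{"x": 0,"y": 9,"z": 0,"roll": 0,"hand": 40},{"x": 0,"y": 0,"z": 0,"roll": 0,"hand": 40},{"x": 0,"y": 0,"z": 0,"roll": 0,"hand": 40}]}}

```text
time: 6.25
position: [0.5348, 0.151, 0.2547]
tool_rot: [-0.228, -3.132, 0.002]
ft_force: [0.3, 0.3, -5.5]
grip_width: 0.595
grip_force: 40.0
```

Run:
```python
from h import *
s=get_state();im=get_image("scene");iw=get_image("wrist")
R=cv2.Rodrigues(s["tool_rot"])[0];print(s["position"],np.degrees(np.arctan2(R[1,1],R[0,1])),s["ft_force"],s["grip_width"],s["time"])
cv2.imwrite("pics/s3.png",np.hstack([cv2.resize(im[140:380,60:350],(483,400)),cv2.resize(iw[:210,160:],(317,400*0+210))[:0].reshape(0,317,3) if 0 else np.zeros((400,0,3),np.uint8)]))
```

```text
[0.53477165 0.15104892 0.25465607] 81.67057781531383 [ 0.32037256  0.34401417 -5.48793739] 0.5954141238769595 6.25
```

View pics/s3.png

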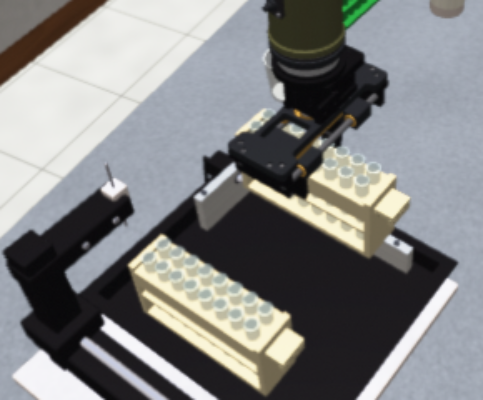

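The rack hangs level over the tray, clear of the rail, the stop and the neighbour. Next I lower it.

Request:
{"name": "send_rows", "arguments": {"rows": [{"x": 0,"y": 4,"z": -5,"roll": 0,"hand": 40},{"x": 0,"y": 0,"z": -12,"roll": 0,"hand": 40},{"x": 0,"y": 0,"z": -15,"roll": 0,"hand": 40},{"x": 0,"y": 0,"z": -15,"roll": 0,"hand": 40},{"x": 0,"y": 0,"z": -13,"roll": 0,"hand": 40},{"x": 0,"y": 0,"z": -10,"roll": 0,"hand": 40},{"x": 0,"y": 0,"z": -6,"roll": 0,"hand": 40},{"x": 0,"y": 0,"z": -3,"roll": 0,"hand": 40},{"x": 0,"y": 0,"z": 0,"roll": 0,"hand": 40},{"x": 0,"y": 0,"z": 0,"roll": 0,"hand": 40}]}}

```text
time: 7.35
position: [0.5354, 0.1561, 0.1769]
tool_rot: [0.227, 3.132, 0.001]
ft_force: [-0.9, -1.0, -5.1]
grip_width: 0.596
grip_force: 40.0
```

Request:
{"name": "send_rows", "arguments": {"rows": [{"x": 0,"y": 0,"z": -1,"roll": 0,"hand": 40},{"x": 0,"y": 0,"z": -1,"roll": 0,"hand": 40},{"x": 0,"y": 0,"z": -1,"roll": 0,"hand": 40},{"x": 0,"y": 0,"z": 0,"roll": 0,"hand": 40}]}}

```text
time: 7.75
position: [0.5349, 0.1559, 0.1732]
tool_rot: [-0.227, -3.133, 0.0]
ft_force: [0.9, 0.4, -5.7]
grip_width: 0.59
grip_force: 40.0
```

Request:
{"name": "send_rows", "arguments": {"rows": [{"x": 0,"y": 0,"z": -1,"roll": 0,"hand": 40},{"x": 0,"y": 0,"z": 0,"roll": 0,"hand": 40},{"x": 0,"y": 0,"z": 0,"roll": 0,"hand": 40}]}}

```text
time: 8.05
position: [0.535, 0.156, 0.1723]
tool_rot: [0.227, 3.133, 0.0]
ft_force: [0.1, -0.9, -5.6]
grip_width: 0.592
grip_force: 40.0
```

Request:
{"name": "send_rows", "arguments": {"rows": [{"x": 0,"y": 0,"z": -1,"roll": 0,"hand": 40},{"x": 0,"y": 0,"z": 0,"roll": 0,"hand": 40},{"x": 0,"y": 0,"z": 0,"roll": 0,"hand": 40}]}}

```text
time: 8.35
position: [0.535, 0.156, 0.1712]
tool_rot: [-0.227, -3.133, -0.0]
ft_force: [0.6, -0.3, -5.8]
grip_width: 0.594
grip_force: 40.0
```

Request:
{"name": "send_rows", "arguments": {"rows": [{"x": 0,"y": 0,"z": -1,"roll": 0,"hand": 40},{"x": 0,"y": 0,"z": 0,"roll": 0,"hand": 40},{"x": 0,"y": 0,"z": 0,"roll": 0,"hand": 40}]}}

```text
time: 8.65
position: [0.5352, 0.1561, 0.1704]
tool_rot: [0.227, 3.133, 0.0]
ft_force: [0.2, -0.3, -5.1]
grip_width: 0.594
grip_force: 40.0
```

Request:
{"name": "send_rows", "arguments": {"rows": [{"x": 0,"y": 0,"z": -0.5,"roll": 0,"hand": 40},{"x": 0,"y": 0,"z": 0,"roll": 0,"hand": 40},{"x": 0,"y": 0,"z": 0,"roll": 0,"hand": 40}]}}

```text
time: 8.95
position: [0.5351, 0.1561, 0.1704]
tool_rot: [0.227, 3.133, 0.0]
ft_force: [-1.0, -0.1, 0.6]
grip_width: 0.594
grip_force: 40.0
```

Request:
{"name": "send_rows", "arguments": {"rows": [{"x": -0.3,"y": -2,"z": 0,"roll": 0,"hand": 40},{"x": -0.3,"y": -2,"z": 0,"roll": 0,"hand": 40},{"x": -0.3,"y": -2,"z": 0,"roll": 0,"hand": 40},{"x": -0.3,"y": -2,"z": 0,"roll": 0,"hand": 40},{"x": 0,"y": 0,"z": 0,"roll": 0,"hand": 40},{"x": 0,"y": 0,"z": 0,"roll": 0,"hand": 40}]}}

```text
time: 9.55
position: [0.5343, 0.148, 0.1704]
tool_rot: [0.227, 3.132, 0.001]
ft_force: [-0.2, 1.7, 3.0]
grip_width: 0.59
grip_force: 40.0
```

Request:
{"name": "send_rows", "arguments": {"rows": [{"x": -0.1,"y": -1,"z": 0,"roll": 0,"hand": 40},{"x": 0,"y": 0,"z": 0,"roll": 0,"hand": 40},{"x": 0,"y": 0,"z": 0,"roll": 0,"hand": 40}]}}

```text
time: 9.85
position: [0.5342, 0.1475, 0.1704]
tool_rot: [0.227, 3.132, 0.001]
ft_force: [1.2, 4.0, 6.4]
grip_width: 0.595
grip_force: 40.0
```

Request:
{"name": "send_rows", "arguments": {"rows": [{"x": -0.1,"y": -1,"z": 0,"roll": 0,"hand": 40},{"x": 0,"y": 0,"z": 0,"roll": 0,"hand": 40},{"x": 0,"y": 0,"z": 0,"roll": 0,"hand": 40}]}}

```text
time: 10.15
position: [0.534, 0.1466, 0.1704]
tool_rot: [0.227, 3.132, 0.002]
ft_force: [1.2, 3.6, 5.2]
grip_width: 0.596
grip_force: 40.0
```

Request:
{"name": "send_rows", "arguments": {"rows": [{"x": -0.1,"y": -1,"z": 0,"roll": 0,"hand": 40},{"x": 0,"y": 0,"z": 0,"roll": 0,"hand": 40},{"x": 0,"y": 0,"z": 0,"roll": 0,"hand": 40}]}}

```text
time: 10.45
position: [0.5339, 0.1456, 0.1704]
tool_rot: [0.227, 3.132, 0.002]
ft_force: [0.6, 4.3, 5.5]
grip_width: 0.593
grip_force: 40.0
```

Request:
{"name": "send_rows", "arguments": {"rows": [{"x": -0.1,"y": -1,"z": 0.3,"roll": 0,"hand": 40},{"x": 0,"y": 0,"z": 0,"roll": 0,"hand": 40},{"x": 0,"y": 0,"z": 0,"roll": 0,"hand": 40}]}}

```text
time: 10.75
position: [0.5336, 0.1442, 0.1704]
tool_rot: [0.227, 3.133, 0.001]
ft_force: [0.9, 2.4, 4.0]
grip_width: 0.59
grip_force: 40.0
```

Request:
{"name": "send_rows", "arguments": {"rows": [{"x": -0.1,"y": -1,"z": 0,"roll": 0,"hand": 40},{"x": 0,"y": 0,"z": 0,"roll": 0,"hand": 40},{"x": 0,"y": 0,"z": 0,"roll": 0,"hand": 40}]}}

```text
time: 11.05
position: [0.5335, 0.1437, 0.1704]
tool_rot: [0.227, 3.133, 0.002]
ft_force: [0.7, 5.4, 5.3]
grip_width: 0.595
grip_force: 40.0
```

```bash
cat > st.py <<'E'
from h import *
s=get_state();R=cv2.Rodrigues(s["tool_rot"])[0];a=np.radians(-8.2)
Q=np.array([[np.cos(a),np.sin(a)],[-np.sin(a),np.cos(a)]])
print("tcp from seat mm",(Q@(np.array(s["position"][:2])-[.5737,.1388])*1e3).round(2),"z",s["position"][2],"yaw",np.degrees(np.arctan2(R[1,1],R[0,1]))-90)
print("F' ",(Q@np.array(s["ft_force"][:2])).round(2),s["ft_force"][2],"M",np.round(s["torque"],2),"tilt",np.round(R[:,2],4),s["time"])
E
python3 st.py
```

```text
tcp from seat mm [-40.45  -0.84] z 0.17041248829597552 yaw -8.305933746928389
F'  [-0.11  5.41] 5.344739298294467 M [ 1.18 -0.23 -0.2 ] tilt [ 9.0e-04  1.4e-03 -1.0e+00] 11.05
```

Request:
{"name": "send_rows", "arguments": {"rows": [{"x": -0.1,"y": -1,"z": 0,"roll": 0,"hand": 40},{"x": 0,"y": 0,"z": 0,"roll": 0,"hand": 40},{"x": 0,"y": 0,"z": 0,"roll": 0,"hand": 40}]}}

```text
time: 11.35
position: [0.5335, 0.1435, 0.1705]
tool_rot: [0.228, 3.132, 0.004]
ft_force: [1.7, 6.3, 4.3]
grip_width: 0.595
grip_force: 40.0
```

```bash
python3 st.py
```

```text
tcp from seat mm [-40.41  -1.12] z 0.17045476130647813 yaw -8.322097198294742
F'  [0.76 6.45] 4.295082926210892 M [ 1.52 -0.33 -0.35] tilt [ 0.0013  0.0027 -1.    ] 11.35
```

The rack is against the rail, with the side force building. Now I slide it forward along the rail.

Request:
{"name": "send_rows", "arguments": {"rows": [{"x": 3,"y": -0.43,"z": 0,"roll": 0,"hand": 40},{"x": 5,"y": -0.72,"z": 0,"roll": 0,"hand": 40},{"x": 5,"y": -0.72,"z": 0,"roll": 0,"hand": 40},{"x": 5,"y": -0.72,"z": 0,"roll": 0,"hand": 40},{"x": 5,"y": -0.72,"z": 0,"roll": 0,"hand": 40},{"x": 3,"y": -0.43,"z": 0,"roll": 0,"hand": 40},{"x": 0,"y": 0,"z": 0,"roll": 0,"hand": 40},{"x": 0,"y": 0,"z": 0,"roll": 0,"hand": 40}]}}

```text
time: 12.15
position: [0.5578, 0.1398, 0.1704]
tool_rot: [-0.228, -3.13, -0.003]
ft_force: [-4.4, 5.8, 8.8]
grip_width: 0.596
grip_force: 40.0
```

```bash
python3 st.py
```

```text
tcp from seat mm [-15.86  -1.29] z 0.17038603935597146 yaw -8.324050021894308
F'  [-5.15  5.07] 8.83406123670693 M [ 1.24  0.8  -0.6 ] tilt [-0.003   0.0018 -1.    ] 12.15
```

Request:
{"name": "send_rows", "arguments": {"rows": [{"x": 0,"y": 0,"z": 0.4,"roll": -0.3,"hand": 40},{"x": 0,"y": 0,"z": 0,"roll": 0,"hand": 40},{"x": 0,"y": 0,"z": 0,"roll": 0,"hand": 40}]}}

```text
time: 12.45
position: [0.558, 0.1396, 0.1704]
tool_rot: [-0.235, -3.13, -0.002]
ft_force: [-3.5, 5.3, 5.0]
grip_width: 0.597
grip_force: 40.0
```

```bash
python3 st.py; python3 st.py
```

```text
tcp from seat mm [-15.66  -1.46] z 0.17042382741644763 yaw -8.574026599564732
F'  [-4.19  4.7 ] 5.041207843379243 M [ 1.25  0.42 -0.24] tilt [-0.0024  0.0015 -1.    ] 12.45
tcp from seat mm [-15.66  -1.46] z 0.17042382741644763 yaw -8.574026599564732
F'  [-4.19  4.7 ] 5.041207843379243 M [ 1.25  0.42 -0.24] tilt [-0.0024  0.0015 -1.    ] 12.45
```

Request:
{"name": "send_rows", "arguments": {"rows": [{"x": 2,"y": -0.3,"z": 0,"roll": 0,"hand": 40},{"x": 2,"y": -0.3,"z": 0,"roll": 0,"hand": 40},{"x": 1,"y": -0.15,"z": 0,"roll": 0,"hand": 40},{"x": 0,"y": 0,"z": 0,"roll": 0,"hand": 40},{"x": 0,"y": 0,"z": 0,"roll": 0,"hand": 40}]}}

```text
time: 12.95
position: [0.5622, 0.1388, 0.1704]
tool_rot: [-0.235, -3.128, -0.001]
ft_force: [-3.9, 6.2, 8.5]
grip_width: 0.596
grip_force: 40.0
```

```bash
python3 st.py
```

```text
tcp from seat mm [-11.37  -1.65] z 0.17035715087078587 yaw -8.607136277651179
F'  [-4.73  5.55] 8.46050811423303 M [ 1.17  0.91 -0.54] tilt [-0.0045  0.0011 -1.    ] 12.95
```

Request:
{"name": "send_rows", "arguments": {"rows": [{"x": 2,"y": -0.3,"z": 0.2,"roll": -0.2,"hand": 40},{"x": 2,"y": -0.3,"z": 0,"roll": 0,"hand": 40},{"x": 1,"y": -0.15,"z": 0,"roll": 0,"hand": 40},{"x": 0,"y": 0,"z": 0,"roll": 0,"hand": 40},{"x": 0,"y": 0,"z": 0,"roll": 0,"hand": 40}]}}

```text
time: 13.45
position: [0.5671, 0.1381, 0.1704]
tool_rot: [-0.239, -3.128, -0.001]
ft_force: [-4.7, 6.1, 6.2]
grip_width: 0.598
grip_force: 40.0
```

```bash
python3 st.py
```

```text
tcp from seat mm [-6.4  -1.61] z 0.17036760902426337 yaw -8.729008657419158
F'  [-5.49  5.32] 6.154143311267117 M [ 1.07  0.9  -0.15] tilt [-4.6e-03  8.0e-04 -1.0e+00] 13.45
```

Request:
{"name": "send_rows", "arguments": {"rows": [{"x": 2,"y": -0.3,"z": 0,"roll": 0,"hand": 40},{"x": 1,"y": -0.15,"z": 0,"roll": 0,"hand": 40},{"x": 0,"y": 0,"z": 0,"roll": 0,"hand": 40},{"x": 0,"y": 0,"z": 0,"roll": 0,"hand": 40}]}}

```text
time: 13.85
position: [0.569, 0.1379, 0.1703]
tool_rot: [-0.238, -3.125, 0.0]
ft_force: [-9.2, 6.1, 10.3]
grip_width: 0.593
grip_force: 40.0
```

```bash
python3 st.py
```

```text
tcp from seat mm [-4.55 -1.58] z 0.17033818142572088 yaw -8.71587800461171
F'  [-9.99  4.7 ] 10.26765654514424 M [ 1.02  1.6  -0.15] tilt [-7.3e-03  5.0e-04 -1.0e+00] 13.85
```

The plunger is touched (Fx' jumps to -10 N). I carry on in small steps.

Request:
{"name": "send_rows", "arguments": {"rows": [{"x": 1,"y": -0.15,"z": 0.3,"roll": 0,"hand": 40},{"x": 1,"y": -0.15,"z": 0,"roll": 0,"hand": 40},{"x": 1,"y": -0.15,"z": 0,"roll": 0,"hand": 40},{"x": 0,"y": 0,"z": 0,"roll": 0,"hand": 40},{"x": 0,"y": 0,"z": 0,"roll": 0,"hand": 40}]}}

```text
time: 14.35
position: [0.5715, 0.1375, 0.1703]
tool_rot: [-0.238, -3.124, 0.0]
ft_force: [-8.9, 5.4, 9.6]
grip_width: 0.592
grip_force: 40.0
```

```bash
python3 st.py
```

```text
tcp from seat mm [-1.96 -1.56] z 0.17033674894386852 yaw -8.701401494039999
F'  [-9.6   4.12] 9.604396224591419 M [ 1.13  1.71 -0.17] tilt [-8.4e-03  5.0e-04 -1.0e+00] 14.35
```

Request:
{"name": "send_rows", "arguments": {"rows": [{"x": 1,"y": -0.15,"z": 0,"roll": 0,"hand": 40},{"x": 1,"y": -0.15,"z": 0,"roll": 0,"hand": 40},{"x": 0,"y": 0,"z": 0,"roll": 0,"hand": 40},{"x": 0,"y": 0,"z": 0,"roll": 0,"hand": 40}]}}

```text
time: 14.75
position: [0.5733, 0.1373, 0.1703]
tool_rot: [-0.237, -3.124, 0.0]
ft_force: [-10.6, 6.6, 9.9]
grip_width: 0.594
grip_force: 40.0
```

```bash
python3 st.py
```

```text
tcp from seat mm [-0.2  -1.55] z 0.17033350562542454 yaw -8.695134752482588
F'  [-11.44   5.02] 9.90302950680362 M [ 1.09  1.88 -0.19] tilt [-9.e-03  4.e-04 -1.e+00] 14.75
```

Request:
{"name": "send_rows", "arguments": {"rows": [{"x": 1,"y": -0.15,"z": 0,"roll": 0,"hand": 40},{"x": 1,"y": -0.15,"z": 0,"roll": 0,"hand": 40},{"x": 0,"y": 0,"z": 0,"roll": 0,"hand": 40},{"x": 0,"y": 0,"z": 0,"roll": 0,"hand": 40}]}}

```text
time: 15.15
position: [0.575, 0.137, 0.1703]
tool_rot: [-0.237, -3.123, 0.001]
ft_force: [-10.8, 5.3, 11.0]
grip_width: 0.595
grip_force: 40.0
```

```bash
python3 st.py
```

```text
tcp from seat mm [ 1.59 -1.58] z 0.17032703631393098 yaw -8.688784045679967
F'  [-11.46   3.67] 10.972626485440347 M [ 1.1   2.04 -0.18] tilt [-9.5e-03  3.0e-04 -1.0e+00] 15.15
```

Request:
{"name": "send_rows", "arguments": {"rows": [{"x": 1,"y": -0.25,"z": 0.2,"roll": 0,"hand": 40},{"x": 1,"y": -0.25,"z": 0,"roll": 0,"hand": 40},{"x": 0,"y": 0,"z": 0,"roll": 0,"hand": 40},{"x": 0,"y": 0,"z": 0,"roll": 0,"hand": 40}]}}

```text
time: 15.55
position: [0.5767, 0.1368, 0.1703]
tool_rot: [-0.237, -3.122, 0.0]
ft_force: [-11.8, 5.2, 9.3]
grip_width: 0.594
grip_force: 40.0
```

```bash
python3 st.py
```

```text
tcp from seat mm [ 3.29 -1.58] z 0.170328934819384 yaw -8.678207407898611
F'  [-12.42   3.42] 9.328191551215715 M [ 1.23  2.1  -0.12] tilt [-1.030e-02  6.000e-04 -9.999e-01] 15.55
```

Request:
{"name": "send_rows", "arguments": {"rows": [{"x": 1,"y": -0.25,"z": 0,"roll": 0,"hand": 40},{"x": 1,"y": -0.25,"z": 0,"roll": 0,"hand": 40},{"x": 0,"y": 0,"z": 0,"roll": 0,"hand": 40},{"x": 0,"y": 0,"z": 0,"roll": 0,"hand": 40}]}}

```text
time: 15.95
position: [0.5776, 0.1366, 0.1703]
tool_rot: [-0.236, -3.12, 0.001]
ft_force: [-14.6, 4.9, 11.5]
grip_width: 0.595
grip_force: 40.0
```

```bash
python3 st.py
```

```text
tcp from seat mm [ 4.14 -1.58] z 0.17028152218228237 yaw -8.650735549059576
F'  [-15.15   2.72] 11.485179358284707 M [ 1.33  2.89 -0.09] tilt [-1.300e-02  6.000e-04 -9.999e-01] 15.95
```

Request:
{"name": "send_rows", "arguments": {"rows": [{"x": 1,"y": -0.5,"z": 0.3,"roll": 0,"hand": 40},{"x": 0,"y": -0.5,"z": 0,"roll": 0,"hand": 40},{"x": 0,"y": 0,"z": 0,"roll": 0,"hand": 40},{"x": 0,"y": 0,"z": 0,"roll": 0,"hand": 40}]}}

```text
time: 16.35
position: [0.5778, 0.1366, 0.1703]
tool_rot: [-0.235, -3.118, -0.001]
ft_force: [-16.2, 6.9, 10.8]
grip_width: 0.593
grip_force: 40.0
```

```bash
python3 st.py
python3 - <<'E'
from h import *
im=get_image("scene"); cv2.imwrite("pics/s4.png",cv2.resize(im[180:320,150:340],(800,590),interpolation=cv2.INTER_CUBIC))
E
```

```text
tcp from seat mm [ 4.35 -1.64] z 0.17028791958679398 yaw -8.604344322900587
F'  [-17.06   4.51] 10.80039986126865 M [ 1.64  3.28 -0.13] tilt [-0.0147  0.0015 -0.9999] 16.35
```

View pics/s4.png

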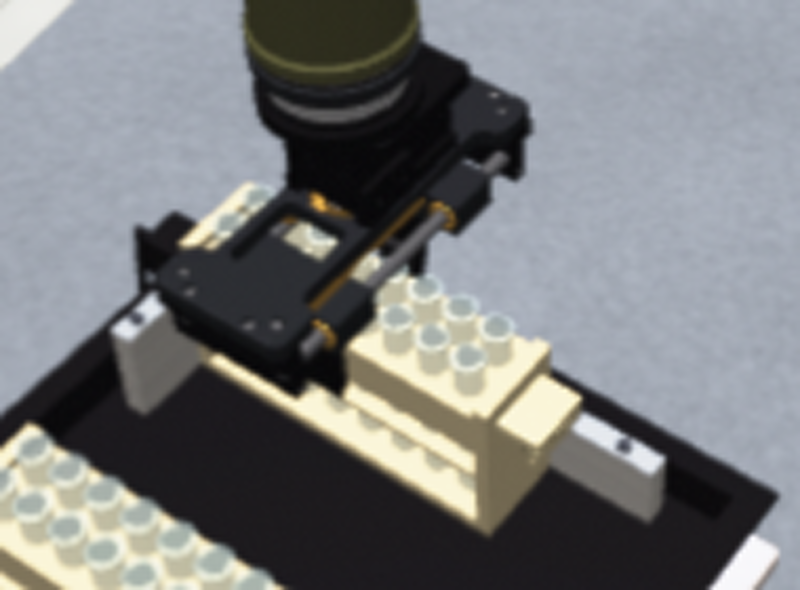

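Request:
{"name": "send_rows", "arguments": {"rows": [{"x": 1,"y": -0.6,"z": 0,"roll": 0,"hand": 40},{"x": 0.5,"y": -0.5,"z": 0,"roll": 0,"hand": 40},{"x": 0,"y": 0,"z": 0,"roll": 0,"hand": 40},{"x": 0,"y": 0,"z": 0,"roll": 0,"hand": 40},{"x": 0,"y": 0,"z": 0,"roll": 0,"hand": 40}]}}

```text
time: 16.9
position: [0.578, 0.1365, 0.1702]
tool_rot: [-0.233, -3.115, -0.001]
ft_force: [-19.3, 7.8, 13.3]
grip_width: 0.59
grip_force: 40.0
```

```bash
python3 st.py
python3 - <<'E'
from h import *
k=np.array([(490,535),(482,418)])/(800/190)+np.array([150,180])
print(plane("scene",k[:1],.045).round(4),plane("scene",k[1:],.139).round(4))
for a in(-8.2,-8.6):
  a=np.radians(a);R=np.array([[np.cos(a),-np.sin(a)],[np.sin(a),np.cos(a)]])
  print([(np.array(c)+R@[-.190,.052]).round(4) for c in((.6613,.101),(.6665,.0985))])
im=get_image("side"); cv2.imwrite("pics/s5.png",cv2.resize(im[110:220,190:330],(764,600),interpolation=cv2.INTER_CUBIC))
E
```

```text
tcp from seat mm [ 4.59 -1.67] z 0.17023160649651586 yaw -8.551291947554816
F'  [-20.21   4.95] 13.335381010778315 M [ 1.85  3.96 -0.06] tilt [-0.0175  0.0023 -0.9998] 16.9
[[0.4837 0.1782 0.045 ]] [[0.4854 0.1799 0.139 ]]
[array([0.4807, 0.1796]), array([0.4859, 0.1771])]
[array([0.4812, 0.1808]), array([0.4864, 0.1783])]
```

View pics/s5.png

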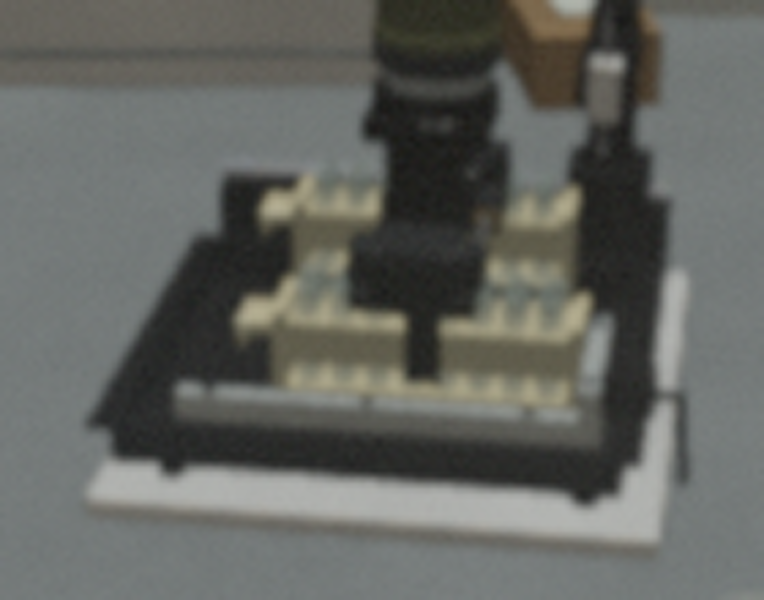

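Request:
{"name": "send_rows", "arguments": {"rows": [{"x": 0,"y": 0,"z": 0,"roll": 0,"hand": 40},{"x": 0,"y": 0,"z": 0,"roll": 0,"hand": 40},{"x": 0,"y": 0,"z": 0,"roll": 0,"hand": 40},{"x": 0,"y": 0,"z": 0,"roll": 0,"hand": 40},{"x": 0,"y": 0,"z": 0,"roll": 0,"hand": 40},{"x": 0,"y": 0,"z": 0,"roll": 0,"hand": 40}]}}

```text
time: 17.55
position: [0.578, 0.1366, 0.1702]
tool_rot: [-0.233, -3.115, -0.002]
ft_force: [-20.3, 7.8, 13.8]
grip_width: 0.593
grip_force: 40.0
```

```bash
python3 st.py
```

```text
tcp from seat mm [ 4.59 -1.61] z 0.17024726687593522 yaw -8.548215062753641
F'  [-21.23   4.86] 13.7712109769265 M [ 1.89  3.98 -0.13] tilt [-0.0174  0.0023 -0.9998] 17.55
```

```bash
python3 -c "from bench import *;print(close_job())"
```

```text
the job is handed in; nothing more can be done
None
```

The rack is on the tray with its handle towards you, pressed into the datum corner against the end stop and side rail, and still held by the gripper. I judged the stop contact and the switch being in from the forces and travel, since I couldn't see the plunger. The job took about 17.6 s and is handed in.

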